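# Pick the short pill bottle from the sloping bin and pack it in the cool box

### The arm

A 7-joint arm with a two-finger parallel gripper is mounted at the origin on the work surface. World frame = base frame: x ahead of the robot, y to its left, z up, the work surface at z = 0. Lengths are in m, angles in rad, forces in N, time in s.
With the tool pointing down it reaches from about 0.4 to 0.85 m from the base axis. Payload 4.5 kg.
Tool frame: the origin (TCP) lies midway between the tips of the shut fingers; the grasp point (between the pads) lies 19 mm behind it; z points along the fingers, y is the line along which they close (so a half turn about z gives the same grasp; the last joint's range is limited). The gripper opens to 88 mm and grips with 3 to 60 N. Pads are 18 mm wide; open, the fingers measure 123 mm over their backs; the gripper's body (75 mm by 187 mm) begins 45 mm behind the grasp point.
Start: joints at [1.367, 0.689, -0.195, 1.565, 0.157, 0.902, -0.215], TCP at [0.147, -0.607, 0.217] pointing down, gripper open.
Joint ranges: [-3.01, 3.01], [-0.46, 2.08], [-1.47, 1.51], [0.13, 2.56], [-1, 4.14], [0.04, 2.09], [-2.66, 2.66]. Speed limits (rad/s): [2.57, 2.57, 3.14, 3.14, 3.14, 3.14, 3.14].

### API

Orientations are given as a unit quaternion [x, y, z, w].
In Python, from plant import sensors, eyes, finish_job gives the robot as it stands.
- The arm moves only by the tool send_rows, never from a script. Its argument "rows" is text: rows parted by semicolons, each of 4 numbers parted by spaces: the shift along the tool's x, y, z normalised to -1 to 1, where 1 is 30 cm, then the turn about the tool's z normalised to -1 to 1, where 1 is 2 pi rad. A call has 1 to 10 rows; each row is the pose to reach, as a shift and turn from the pose commanded when the call began, along the tool's axes at that moment, turning the shorter way round; what a row does not reach only later rows make up. A row lasts 1/12 s, in which the tool goes at most 41.7 mm and 7.16 degrees, less where a joint would pass 70% of its speed; a pose out of reach is approached as far as the arm can. A call with a number of a shift or a turn outside -1 to 1 is refused whole. A call with a gripper value outside its range is refused whole. "jaw" is the closure, from -1 (fully open) to 1 (shut), set as the call begins (left out, the last holds). The fingers move at their own pace and stop on an object; "force" is the grip in N (left out, the last holds). Time passes only in rows, so rows that repeat a pose let the fingers close. It gives the time, the measured TCP pose, the force, the opening and the grip force at its end, in the units of the state.
- sensors.get_state(): the state, without advancing time (a new reading comes with each control period).
- eyes.snapshot(name): name is "scene" or "top" or "wrist"; returns (picture, depth): 480x640x3 uint8, red, green, blue; 480x640 float32, m along the optical axis (not along the pixel's ray), 0 where there is no reading.
- eyes.calibration(name): a dict with "fov_y" (degrees; the focal length in pixels is half the picture's height over the tangent of half this angle, whatever the lens; pixels are square), "cx", "cy" (the principal point, pixels), "world_from_camera" (4x4, takes a point from camera to world coordinates). Camera axes: x right, y down, z forward; pixel columns grow to the right and rows downward; lengths in m; the calibration is good to about 2 mm. A picture is of the moment at which its call begins: read the wrist's pose just before it. calibration takes no time and is no camera call; for the wrist camera it gives the pose at the moment of the call.
- finish_job(): hands the job in; it is judged then, once.
The state is a dict: "clock": time; "q": joint angles; "qd": joint speeds; "joint_torque": joint torques, N m; "tool_pos": TCP position; "eef_rot": TCP orientation; "contact_force": force on the tool from outside, world axes, zero at the start; "moment": the same for the moment, N m; "opening": opening from 0.0 (shut) to 1.0 (fully open); "finger_force": force on a finger pad.
Only numpy, scipy, OpenCV 4.12 (cv2) and the standard library are available. Lean on these libraries where they do the work, as an engineer would, in place of code of your own. Each camera call takes 0.05 s, during which the arm holds its last target. There are 200 camera calls.

### The job

One bottle in the sloping bin is shorter than the rest and has to be kept cold: pick it out, leaving everything else in the bin standing in its place, and set it down gently, upright, on the floor of the cool box beside the cold brick. Then close the cool box's lid fully.

Things in the scene. Friction and masses are not known exactly. Their poses are not given: they have to be found in the camera images.
- short_bottle: the target, the only short bottle in the bin: plain white screw-cap pill bottle, a cylinder 35 mm across (cap: upper 20 mm, 34 mm across), 70 mm tall, about 60 g. Origin: centre of its underside, z along its axis to the cap. It stands square on the sloping floor in the front row of four, so it leans 30 degrees, cap towards the robot
- bin: fixed grey bin, open box 370 mm wide (y), 100 deep, walls 45 high, 5 thick, tilted so its floor rises 30 degrees along +x (away from robot). A 45 mm wall along y parts a front (lower) and a rear row, each 42 deep: four things 86 mm apart in front, three behind the gaps. Origin on the counter under its centre, z up; floor there 36 mm above the counter; its contents reach 135 mm high
- coolbox: fixed cool box, red shell, white liner, open top: 190 (x) x 270 (y) x 130 mm high, walls 15; inner floor 50 mm above the counter. Inside, a blue cold brick 150 x 50 mm along the +y end (y = 68 to 118 mm), its top 95 mm above the counter. Origin on the counter under its centre, z up; lid hinged on the +x (far) rim
- bay (a point): a point on the free part of the cool box's inner floor (50 mm above the counter) beside the cold brick, midway along y and 25 mm nearer the robot than the middle along x, clear of the open lid; the free floor is 160 mm along x and 188 mm along y
- lid (a joint): angle of the cool box's red lid, rad: 0 shut, 1.25 to 1.5 at the start (nearly upright on the far rim, leaning slightly over the box). Stiff hinge: stays where left, takes 2 to 4 N at the edge. Lid 190 mm from hinge to edge, 270 wide, 22 thick, with a 12 mm tab on the middle of its free edge
- lid_hinge (a point): middle of the lid's hinge line, on the far rim of the cool box, 130 mm above the counter, in the plane of the lid's underside; x away from the robot, y along the hinge
- lid_edge (a point): middle of the lid's free edge, at its upper (outer) face, 190 mm from the hinge; moves with the lid; x points along the lid to its hinge, z out of its outer face
- tall_1: one of five plain white screw-cap pill bottles, 35 mm across and 88 mm tall, in the bin; origin at the centre of its underside, z along its axis to the cap; leave alone
- tall_2: one of five plain white screw-cap pill bottles, 35 mm across and 88 mm tall, in the bin; origin at the centre of its underside, z along its axis to the cap; leave alone
- tall_3: one of five plain white screw-cap pill bottles, 35 mm across and 88 mm tall, in the bin; origin at the centre of its underside, z along its axis to the cap; leave alone
- tall_4: one of five plain white screw-cap pill bottles, 35 mm across and 88 mm tall, in the bin; origin at the centre of its underside, z along its axis to the cap; leave alone
- tall_5: one of five plain white screw-cap pill bottles, 35 mm across and 88 mm tall, in the bin; origin at the centre of its underside, z along its axis to the cap; leave alone
- carton_1: small cardboard carton 35 x 34 x 88 mm in the bin's rear row; origin at the centre of its underside, z along its length; leave alone
Things that resemble listed ones, but are neither listed nor needed, are in the scene too. What is shaped like the short_bottle but yellow is not meant.

How it is judged:
By the outcome, as a careful person would: the job done as asked, in the order asked, and still so for the second after the job is handed in, with the robot touching nothing.
It also fails if it takes over 58 s, if anything falls off the work surface, if the arm or the gripper's body presses on something with over 40 N, if the wrist force passes 120 N, or if a joint passes its speed limit or range.

## Working session

There is one attempt and no reset: what is moved stays moved. The work goes in short steps, Python scripts to look and compute and a tool call to move; the robot and the scene stay as the last step left them, time stands still between calls to the robot, and variables do not carry over. Pictures are saved under pics/ and viewed, at most 10 in all, crops included, and the job is handed in when it is done.

Besides the shell and the picture viewer there is one more tool, called after "Call:" as name(argument=value, ...), one argument or row to a line, values as JSON. send_rows: Moves the arm, as the interface text tells. Scaled input: -1 to 1 covers 30 cm each way for a shift and 2 pi rad each way for a turn. Its arguments: {"type":"object","properties":{"rows":{"type":"string"},"jaw":{"type":"number"},"force":{"type":"number"}},"required":["rows"]}

```bash
ls; mkdir -p pics; cat > h.py <<'E'
import numpy as np, cv2
from plant import sensors, eyes
from scipy.spatial.transform import Rotation as R
def cloud(name,d,c=None):
    c=c or eyes.calibration(name); f=240/np.tan(np.radians(c["fov_y"])/2)
    v,u=np.mgrid[0:480,0:640]
    P=np.stack([(u-c["cx"])/f*d,(v-c["cy"])/f*d,d],-1)
    T=np.array(c["world_from_camera"]); return P@T[:3,:3].T+T[:3,3]
E
python3 - <<'E'
from h import *
s=sensors.get_state(); print(s)
for n in("scene","top"):
    c=eyes.calibration(n);print(n,c)
    p,d=eyes.snapshot(n);cv2.imwrite(f"pics/{n}0.png",p[...,::-1]);np.savez(f"{n}0.npz",p=p,d=d); print((d>0).mean())
E
```

```text
pics
{'clock': 0.0, 'q': array([ 1.36677641,  0.68998462, -0.1945333 ,  1.5663159 ,  0.15727514,
        0.90251618, -0.21508737]), 'qd': array([ 0.00062972, -0.00102969, -0.0007778 ,  0.00103559,  0.00036959,
       -0.00010263, -0.00097992]), 'joint_torque': array([-1.33024446e-04, -5.27566874e+01, -1.26732677e+00, -1.53430653e+01,
       -5.27660816e-02,  6.27172718e-03,  1.58672265e-04]), 'tool_pos': array([ 0.14704838, -0.60676887,  0.21591767]), 'eef_rot': array([ 9.92932599e-01,  1.18676085e-01, -1.59782771e-04, -9.03001169e-04]), 'contact_force': array([-0.15075588,  0.50188981, -1.1108464 ]), 'moment': array([-0.01128804, -0.01710072, -0.00967171]), 'finger_force': 0.0, 'opening': 0.9987069825541685}
scene {'fov_y': 52.536862826183494, 'cx': 322.42968173775927, 'cy': 236.83173934580074, 'world_from_camera': array([[ 0.88844038,  0.43840709, -0.13591508,  0.61962776],
       [ 0.45896585, -0.84538422,  0.27326885, -0.42717092],
       [ 0.00490254, -0.30516347, -0.95228736,  1.23038054],
       [ 0.        ,  0.        ,  0.        ,  1.        ]])}
0.9960481770833334
top {'fov_y': 51.06537978840636, 'cx': 318.8651819608994, 'cy': 246.59618873533321, 'world_from_camera': array([[ 0.01580473, -0.99062484,  0.13569316,  0.3353027 ],
       [-0.99956112, -0.01225287,  0.02697112, -0.09808458],
       [-0.02505564, -0.13605987, -0.99038373,  1.10149335],
       [ 0.        ,  0.        ,  0.        ,  1.        ]])}
0.99599609375
```

View pics/scene0.png

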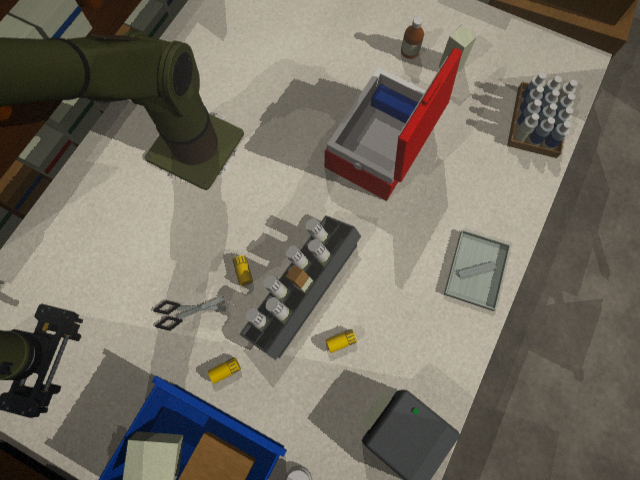

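View pics/top0.png

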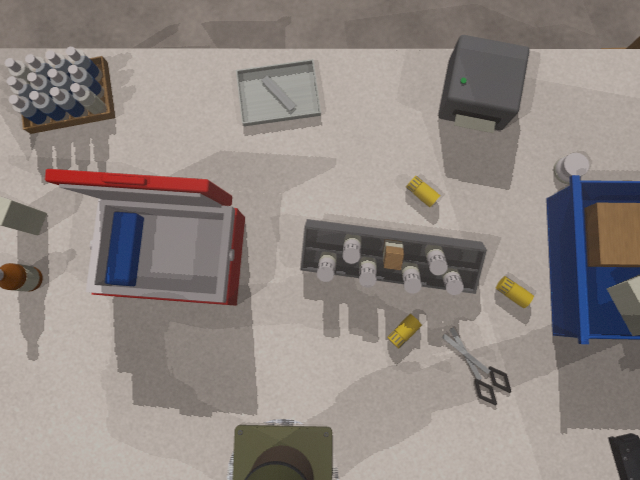

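The scene view shows the bin at centre and the cool box beyond it with its lid up. In the top view the front-row caps are at (326,267), (368,270), (411,278) and (453,281). The rear row is at (352,248), the carton at (394,255), and (437,260). The yellow bottles are lying loose outside the bin. Next I'll measure the cap heights.

```bash
python3 - <<'E'
from h import *
z=np.load("top0.npz");P=cloud("top",z["d"]);img=z["p"]
np.save("Ptop.npy",P)
for u,v in [(326,267),(368,270),(411,278),(453,281),(352,248),(394,255),(437,260)]:
    w=P[v-14:v+15,u-12:u+13].reshape(-1,3); t=w[w[:,2]>np.percentile(w[:,2],90)]
    print((u,v),P[v,u].round(4),"hi",w[:,2].max().round(4),t.mean(0).round(4))
hsv=cv2.cvtColor(img,cv2.COLOR_RGB2HSV)
# bin dark grey walls: points along outline
m=((hsv[...,2]<110)&(hsv[...,1]<60)&(P[...,2]>.03)&(P[...,2]<.14)).astype(np.uint8)
m[:200]=0;m[310:]=0;m[:,:290]=0;m[:,500:]=0
m=cv2.morphologyEx(m,cv2.MORPH_CLOSE,np.ones((15,15)))
cs=max(cv2.findContours(m,0,1)[0],key=cv2.contourArea)
q=cv2.approxPolyDP(cs,6,True)[:,0];print("bin",[(tuple(a),P[a[1],a[0]].round(3)) for a in q])
b=(hsv[...,0]>100)&(hsv[...,0]<130)&(hsv[...,1]>120)&(P[...,2]>.08)&(P[...,2]<.11);b[:,200:]=0
w=P[b];r=cv2.minAreaRect(w[:,:2].astype(np.float32)*1000);print("brick",r,np.median(w[:,2]))
# rim z~.13
rim=(abs(P[...,2]-.13)<.005);rim[:,300:]=0;rim[:,:80]=0;w=P[rim];w=w[(w[:,0]>.3)&(w[:,0]<.65)]
print("rim",cv2.minAreaRect(w[:,:2].astype(np.float32)*1000),len(w))
red=((hsv[...,0]<8)|(hsv[...,0]>172))&(hsv[...,1]>150)&(P[...,2]>.2);red[:,300:]=0;w=P[red];print("lid pts",len(w),w.min(0),w.max(0))
fl=(abs(P[...,2]-.05)<.006);fl[:,250:]=0;fl[:,:130]=0;w=P[fl&(P[...,0]>.3)];print("floor",len(w),np.median(w[:,2]),w.min(0),w.max(0))
c=cv2.resize(img[230:300,300:490],None,fx=4,fy=4,interpolation=2);cv2.imwrite("pics/crop.png",c[...,::-1])
E
```

```text
(326, 267) [ 0.4305 -0.0859  0.1106] hi 1.1015 [ 0.4239 -0.0848  0.145 ]
(368, 270) [ 0.4268 -0.1698  0.0978] hi 1.1015 [ 0.4229 -0.1626  0.1353]
(411, 278) [ 0.4115 -0.2542  0.1045] hi 1.1015 [ 0.4095 -0.2462  0.1477]
(453, 281) [ 0.4081 -0.3411  0.0856] hi 1.1015 [ 0.4114 -0.31    0.187 ]
(352, 248) [ 0.4663 -0.1362  0.1307] hi 1.1015 [ 0.4592 -0.1331  0.1535]
(394, 255) [ 0.454 -0.218  0.128] hi 1.1015 [ 0.4513 -0.2158  0.1555]
(437, 260) [ 0.4451 -0.3006  0.1299] hi 1.1015 [ 0.4362 -0.2933  0.181 ]
bin [((np.int32(307), np.int32(220)), array([ 0.533, -0.044,  0.067])), ((np.int32(302), np.int32(270)), array([ 0.43 , -0.035,  0.046])), ((np.int32(332), np.int32(267)), array([ 0.432, -0.098,  0.092])), ((np.int32(358), np.int32(277)), array([ 0.416, -0.153,  0.046])), ((np.int32(375), np.int32(269)), array([ 0.432, -0.186,  0.07 ])), ((np.int32(377), np.int32(280)), array([ 0.411, -0.193,  0.044])), ((np.int32(419), np.int32(279)), array([ 0.411, -0.272,  0.094])), ((np.int32(443), np.int32(289)), array([ 0.394, -0.329,  0.047])), ((np.int32(461), np.int32(281)), array([ 0.409, -0.359,  0.079])), ((np.int32(462), np.int32(291)), array([ 0.39 , -0.369,  0.046])), ((np.int32(475), np.int32(293)), array([ 0.386, -0.395,  0.048])), ((np.int32(481), np.int32(242)), array([ 0.492, -0.407,  0.057]))]
brick ((465.906005859375, 334.43829345703125), (50.35816955566406, 149.1073455810547), 86.30018615722656) 0.09460893129221515
rim ((459.78204345703125, 240.875244140625), (280.18719482421875, 189.4375457763672), 87.05162811279297) 3195
lid pts 2247 [ 0.3353027  -0.09808458  0.20844849] [0.56585303 0.37201201 1.10149335]
floor 6059 0.05010909270999364 [0.35617241 0.09899256 0.04406692] [0.55142163 0.32797277 0.05599761]
```

View pics/crop.png

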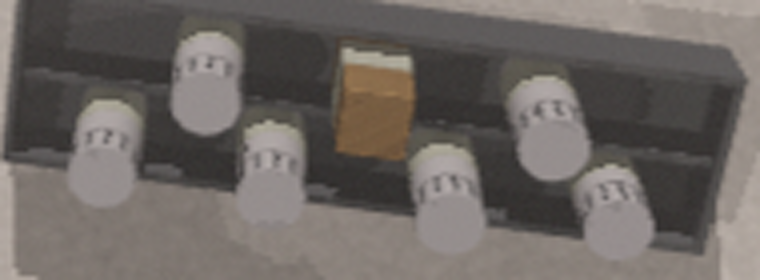

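The crop shows the four front caps at (100,180), (270,190), (447,225) and (618,230). Their heights along the lean have to be measured to tell which is short, so I'll fit the cap faces in both views.

```bash
cat >> h.py <<'E'
yaw=-0.122
Rb=R.from_euler("z",yaw).as_matrix()@R.from_euler("y",-np.pi/6).as_matrix()  # bin: cols along-slope, along-row, normal
E
python3 - <<'E'
from h import *
cl={}
for n in("top","scene"):
    z=np.load(n+"0.npz");P=cloud(n,z["d"]);P[z["d"]<=0]=np.nan;cl[n]=(P,z["p"])
    Q=P@Rb; cl[n]+= (Q,)
Q=cl["top"][2]
for n in cl:
    P,img,Q=cl[n]
    hsv=cv2.cvtColor(img,cv2.COLOR_RGB2HSV)
    ctr=np.array([[.4305,-.0859,.11],[.4268,-.1698,.098],[.4115,-.2542,.1045],[.4081,-.3411,.0856],[.4663,-.1362,.1307],[.4451,-.3006,.13]])
    for i,c in enumerate(ctr):
        q=c@Rb; w=Q[(abs(Q[...,1]-q[1])<.022)&(abs(Q[...,0]-q[0])<.035)&(Q[...,2]>q[2]-.05)&(Q[...,2]<q[2]+.05)]
        h=np.percentile(w[:,2],93); t=w[w[:,2]>h-.004] 
        f=np.median(t,0); mid=(np.percentile(t[:,:2],3,0)+np.percentile(t[:,:2],97,0))/2
        print(n,i,len(t),"bin-frame top",f.round(4),"mid",mid.round(4),"ext",np.ptp(t[:,:2],axis=0).round(3),"world",(Rb@np.r_[mid,f[2]]).round(4))
    w=P[(P[...,2]>.034)&(P[...,2]<.055)&(P[...,0]>.37)&(P[...,0]<.45)&(P[...,1]<-.03)&(P[...,1]>-.41)]; 
    print("front edge fit", np.polyfit(w[:,1],w[:,0],1),len(w))
E
```

```text
top 0 195 bin-frame top [ 0.4181 -0.0321 -0.1278] mid [ 0.4179 -0.0319] ext [0.036 0.032] world [ 0.4187 -0.0834  0.0983]
top 1 206 bin-frame top [ 0.4179 -0.1165 -0.1283] mid [ 0.4185 -0.1165] ext [0.062 0.038] world [ 0.4092 -0.1675  0.0982]
top 2 201 bin-frame top [ 0.4184 -0.2067 -0.1279] mid [ 0.4186 -0.2066] ext [0.034 0.034] world [ 0.3982 -0.257   0.0985]
top 3 196 bin-frame top [ 0.4192 -0.2925 -0.1461] mid [ 0.4186 -0.2924] ext [0.035 0.034] world [ 0.3968 -0.3433  0.0827]
top 4 209 bin-frame top [ 0.4652 -0.0782 -0.1279] mid [ 0.4649 -0.0781] ext [0.034 0.034] world [ 0.4536 -0.1343  0.1217]
top 5 217 bin-frame top [ 0.4655 -0.2483 -0.1279] mid [ 0.4653 -0.2482] ext [0.035 0.034] world [ 0.4333 -0.3031  0.1219]
front edge fit [0.05373859 0.43326696] 823
scene 0 110 bin-frame top [ 0.4182 -0.0331 -0.1273] mid [ 0.4178 -0.0328] ext [0.037 0.033] world [ 0.4183 -0.0844  0.0987]
scene 1 119 bin-frame top [ 0.4175 -0.1176 -0.1269] mid [ 0.4184 -0.1175] ext [0.067 0.04 ] world [ 0.4084 -0.1685  0.0993]
scene 2 120 bin-frame top [ 0.4185 -0.2079 -0.1273] mid [ 0.4187 -0.2078] ext [0.035 0.032] world [ 0.3977 -0.2582  0.0991]
scene 3 134 bin-frame top [ 0.4186 -0.2937 -0.1453] mid [ 0.4182 -0.2939] ext [0.063 0.043] world [ 0.3958 -0.3447  0.0832]
scene 4 117 bin-frame top [ 0.4643 -0.0794 -0.1268] mid [ 0.4657 -0.0795] ext [0.035 0.033] world [ 0.4536 -0.1357  0.123 ]
scene 5 131 bin-frame top [ 0.4647 -0.25   -0.127 ] mid [ 0.464  -0.2499] ext [0.033 0.032] world [ 0.4314 -0.3047  0.122 ]
front edge fit [0.04029635 0.43010532] 604
```

Candidates are the front-row bottles at (326,267), (368,270), (411,278) and (453,281). The one at (453,281) has its cap face 18 mm lower along the lean in both views, which matches 70 mm against 88 mm, and it is white. That makes it the short bottle, with its cap centre at about (0.396, -0.344, 0.083).

I'll move to a point above and in front of it, jaws part open.

Call:
send_rows(
  rows="0.88 -0.706 0 0.0573;0.88 -0.706 0 0.0573;0.88 -0.706 0 0.0573;0.88 -0.706 0 0.0573;0.88 -0.706 0 0.0573;0.88 -0.706 0 0.0573;0.88 -0.706 0.1 0.0573;0.88 -0.706 0.247 0.0573;0.88 -0.706 0.247 0.0573;0.88 -0.706 0.247 0.0573",
  jaw=-0.25,
  force=15,
)

```text
clock: 0.93
tool_pos: [0.3555, -0.3323, 0.1386]
eef_rot: [0.998, -0.056, -0.002, -0.004]
contact_force: [0.4, 0.7, -0.1]
opening: 0.624
finger_force: 0.0
```

```bash
cat >> h.py <<'E'
def to(*pts):
    s=sensors.get_state(); M=R.from_quat(s["eef_rot"]).as_matrix()
    print("t",round(s["clock"],2),"tcp",s["tool_pos"].round(4),"yaw",np.arctan2(M[1,0],M[0,0]).round(3),"zax",M[:,2].round(3),"F",s["contact_force"].round(2),"open",round(s["opening"],3),"q7",s["q"][6].round(2))
    for p in pts: print(p,"->",(M.T@(np.array(p)-s["tool_pos"])/.3).round(4))
E
python3 - <<'E'
from h import *
n=Rb[:,2]; g=np.array([.399,-.3447,.064])
to(g+.09*n,g+.05*n,g)
c=eyes.calibration("wrist");p,d=eyes.snapshot("wrist");cv2.imwrite("pics/w1.png",p[...,::-1])
P=cloud("wrist",d,c);P[d<=0]=np.nan;Q=P@Rb
q=np.array([.396,-.344,.083])@Rb
w=Q[(abs(Q[...,1]-q[1])<.022)&(abs(Q[...,0]-q[0])<.022)&(abs(Q[...,2]-q[2])<.008)]
print(len(w),(np.percentile(w,3,0)+np.percentile(w,97,0))/2 if len(w) else 0,q)
if len(w):
    m=(np.percentile(w,3,0)+np.percentile(w,97,0))/2; m[2]=np.median(w[:,2]); print("cap world",Rb@m)
z=np.load("top0.npz");P=cloud("top",z["d"]);hsv=cv2.cvtColor(z["p"],cv2.COLOR_RGB2HSV)
red=((hsv[...,0]<8)|(hsv[...,0]>172))&(hsv[...,1]>150)&(z["d"]>0)&(P[...,2]>.2)&(P[...,2]<.5);w=P[red]
print("lid",len(w),np.percentile(w,[1,50,99],axis=0).round(3))
B=R.from_euler("z",-.0645).as_matrix(); b=(w-[.460,.2416,0])@B
for lo in np.arange(.2,.36,.03):
    t=b[(b[:,2]>=lo)&(b[:,2]<lo+.03)]
    if len(t): print(lo.round(2),len(t),t.mean(0).round(3),t[:,1].min().round(3),t[:,1].max().round(3))
E
```

```text
t 0.93 tcp [ 0.3555 -0.3323  0.1386] yaw -0.113 zax [-0.004  0.008 -1.   ] F [ 0.37  0.69 -0.11] open 0.624 q7 -1.09
[ 0.35433447 -0.33922361  0.14194229] -> [-0.0012  0.0232 -0.0112]
[ 0.37418582 -0.34165756  0.10730127] -> [0.0661 0.0247 0.1039]
[ 0.399  -0.3447  0.064 ] -> [0.1501 0.0265 0.2478]
2829 [ 0.41713682 -0.2929575  -0.14824389] [ 0.41815228 -0.29325088 -0.14558019]
cap world [ 0.39509575 -0.34359355  0.08260932]
lid 2238 [[0.531 0.105 0.309]
 [0.545 0.234 0.32 ]
 [0.563 0.367 0.333]]
0.2 1 [ 0.092 -0.133  0.208] -0.133 -0.133
0.26 1 [ 0.088 -0.133  0.262] -0.133 -0.133
0.29 1076 [0.084 0.002 0.318] -0.133 0.136
0.32 1160 [ 0.088 -0.002  0.324] -0.131 0.132
```

View pics/w1.png

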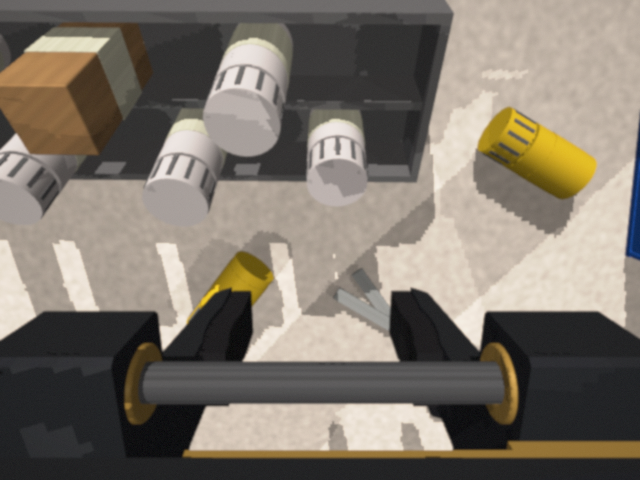

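The wrist view shows the short cap at (337,182), the taller neighbour caps to its left and the end wall to its right. The jaws straddle the same column. The cap position agrees with the earlier measurements to 1–2 mm, so I'll descend along the bottle's lean.

Call:
send_rows(
  rows="0.03 0 0.052;0.06 0 0.104;0.09 0 0.156;0.12 0 0.207;0.14 0 0.24;0.15 0 0.259;0.15 0 0.259;0.15 0 0.259",
)

```text
invalid input
```

Call:
send_rows(
  rows="0.03 0 0.052 0;0.06 0 0.104 0;0.09 0 0.156 0;0.12 0 0.207 0;0.14 0 0.24 0;0.15 0 0.259 0;0.15 0 0.259 0;0.15 0 0.259 0",
)

```text
clock: 1.65
tool_pos: [0.398, -0.3455, 0.0653]
eef_rot: [0.998, -0.062, -0.0, 0.0]
contact_force: [0.7, -0.7, -0.2]
opening: 0.626
finger_force: 0.0
```

```bash
python3 - <<'E'
from h import *
to()
c=eyes.calibration("wrist");p,d=eyes.snapshot("wrist")
P=cloud("wrist",d,c);P[d<=0]=np.nan;Q=P@Rb
q=np.array([.3955,-.344,.083])@Rb
w=Q[(abs(Q[...,1]-q[1])<.022)&(abs(Q[...,0]-q[0])<.022)&(abs(Q[...,2]-q[2])<.006)]
m=(np.percentile(w,3,0)+np.percentile(w,97,0))/2;m[2]=np.median(w[:,2]);print(len(w),"cap",Rb@m)
E
```

```text
t 1.65 tcp [ 0.398  -0.3455  0.0653] yaw -0.123 zax [-0. -0. -1.] F [ 0.69 -0.69 -0.16] open 0.626 q7 -1.13
3953 cap [ 0.39528711 -0.34369942  0.08277837]
```

Call:
send_rows(
  rows="0 0 0 0;0 0 0 0;0 0 0 0;0 0 0 0;0 0 0 0;0 0 0 0;0 0 0 0",
  jaw=1,
  force=15,
)

```text
clock: 2.28
tool_pos: [0.3985, -0.3461, 0.0663]
eef_rot: [0.998, -0.062, 0.0, 0.001]
contact_force: [-3.5, 2.2, 19.1]
opening: 0.12
finger_force: 9.3
```

```bash
python3 - <<'E'
from h import *
to();p,d=eyes.snapshot("wrist");cv2.imwrite("pics/w2.png",p[...,::-1]);to()
E
```

```text
t 2.28 tcp [ 0.3985 -0.3461  0.0663] yaw -0.123 zax [ 0.001 -0.002 -1.   ] F [-3.49  2.19 19.11] open 0.12 q7 -1.13
t 2.33 tcp [ 0.398  -0.3458  0.0664] yaw -0.123 zax [-0.    -0.002 -1.   ] F [-4.02  0.62 15.8 ] open 0.073 q7 -1.13
```

View pics/w2.png

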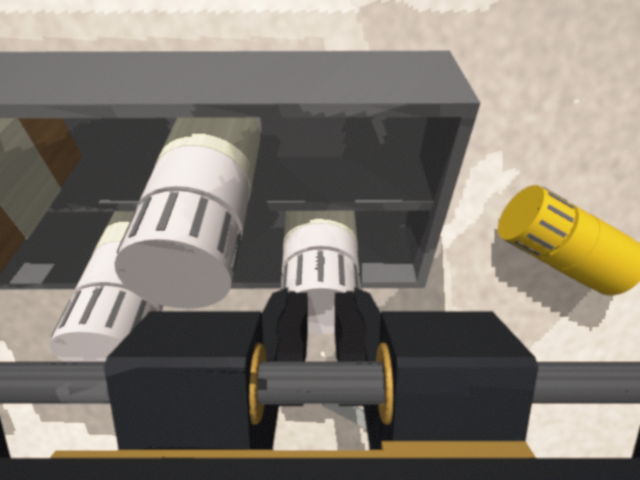

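The fingers slid off the front of the cap at (320,270). I'll reopen and measure how the bottle now stands.

Call:
send_rows(
  rows="0 0 0 0;0 0 0 0;0 0 0 0;0 0 0 0;0 0 0 0",
  jaw=-0.25,
)

```text
clock: 2.75
tool_pos: [0.3976, -0.345, 0.0653]
eef_rot: [0.998, -0.061, -0.001, 0.0]
contact_force: [-1.8, 0.9, 6.1]
opening: 0.431
finger_force: 2.9
```

```bash
python3 - <<'E'
from h import *
to()
c=eyes.calibration("wrist");p,d=eyes.snapshot("wrist");cv2.imwrite("pics/w3.png",p[...,::-1])
P=cloud("wrist",d,c);P[d<=0]=np.nan;Q=P@Rb
np.save("Pw3.npy",P)
for nm,cc in(("short",[.3955,-.344,.083]),("t3",[.398,-.2575,.0988]),("rear",[.4325,-.304,.122])):
    q=np.array(cc)@Rb
    w=Q[(abs(Q[...,1]-q[1])<.022)&(abs(Q[...,0]-q[0])<.025)&(abs(Q[...,2]-q[2])<.006)]
    if len(w)<50: print(nm,len(w));continue
    m=(np.percentile(w,3,0)+np.percentile(w,97,0))/2;m[2]=np.median(w[:,2]);print(nm,len(w),"cap",(Rb@m).round(4),cc,"plane dev",np.linalg.svd(w-w.mean(0),full_matrices=False)[2][2].round(3))
E
```

```text
t 2.75 tcp [ 0.3976 -0.345   0.0653] yaw -0.123 zax [-0.001 -0.    -1.   ] F [-1.81  0.92  6.11] open 0.431 q7 -1.13
short 4108 cap [ 0.3954 -0.3484  0.0842] [0.3955, -0.344, 0.083] plane dev [ 0.098 -0.051  0.994]
t3 178 cap [ 0.4093 -0.2496  0.1003] [0.398, -0.2575, 0.0988] plane dev [ 0.799  0.589 -0.121]
rear 8934 cap [ 0.4288 -0.3047  0.1202] [0.4325, -0.304, 0.122] plane dev [ 0.08  -0.022  0.997]
```

View pics/w3.png

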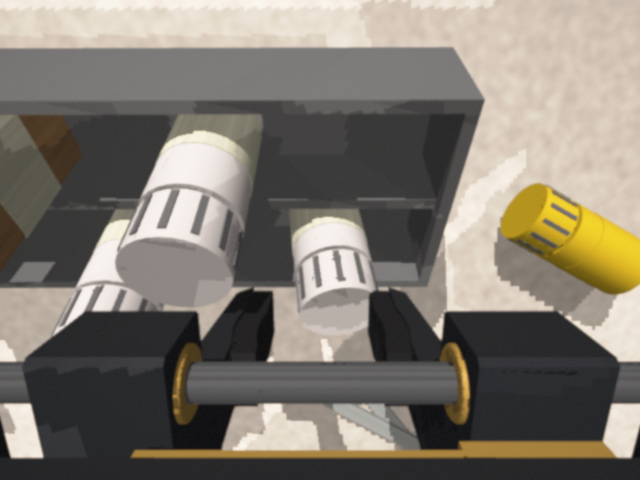

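The bottle is still in its place, leaning slightly towards the right finger, with its cap at (335,300). I'll let the jaws open fully, then use the depth image to check the real fingertip shape against the cap.

Call:
send_rows(
  rows="0 0 0 0;0 0 0 0;0 0 0 0;0 0 0 0",
)

```text
clock: 3.13
tool_pos: [0.3985, -0.3451, 0.065]
eef_rot: [0.998, -0.061, 0.0, 0.0]
contact_force: [-1.5, -0.8, 3.8]
opening: 0.622
finger_force: 2.1
```

```bash
python3 - <<'E'
from h import *
to();s=sensors.get_state();M=R.from_quat(s["eef_rot"]).as_matrix()
c=eyes.calibration("wrist");p,d=eyes.snapshot("wrist")
P=cloud("wrist",d,c);P[d<=0]=np.nan;Q=P@Rb
v=p.max(-1)
T=(P-s["tool_pos"])@M
print("cam in tool",((np.array(c["world_from_camera"])[:3,3]-s["tool_pos"])@M).round(3))
for sg in(-1,1):
  for z0 in np.arange(-.06,.006,.006):
    w=T[(v<70)&(T[...,2]>=z0)&(T[...,2]<z0+.006)&(T[...,1]*sg>.0)&(abs(T[...,1])<.06)&(abs(T[...,0])<.03)]
    if len(w)>5: print(sg,z0.round(3),len(w),"x",np.percentile(w[:,0],[2,98]).round(4),"y",np.percentile(w[:,1],[2,98]).round(4))
# cap in tool frame: bright points near
q=np.array([.3955,-.346,.083])@Rb
w=Q[(abs(Q[...,1]-q[1])<.03)&(abs(Q[...,0]-q[0])<.03)&(abs(Q[...,2]-q[2])<.012)&(v>110)]
h=np.percentile(w[:,2],[2,10,50,90,98]);print("cap n",h.round(4),"ref",q[2].round(4))
A=w[w[:,2]>np.median(w[:,2])-.004];print("normal",np.linalg.svd(A-A.mean(0),full_matrices=False)[2][2].round(3),((np.percentile(A,3,0)+np.percentile(A,97,0))/2).round(4),"orig",q.round(4))
z0=np.r_[0,0,0]
E
```

```text
t 3.13 tcp [ 0.3985 -0.3451  0.065 ] yaw -0.122 zax [ 0. -0. -1.] F [-1.51 -0.77  3.82] open 0.622 q7 -1.13
cam in tool [ 0.07  -0.002 -0.168]
-1 -0.06 524 x [0.0002 0.0099] y [-0.0441 -0.03  ]
-1 -0.054 563 x [-0.0044  0.0282] y [-0.0435 -0.0277]
-1 -0.048 646 x [-0.0083  0.0098] y [-0.043  -0.0293]
-1 -0.042 412 x [-0.0086  0.0096] y [-0.0389 -0.029 ]
-1 -0.036 270 x [-0.0081  0.0084] y [-0.0367 -0.029 ]
-1 -0.03 259 x [-0.0087  0.0083] y [-0.0362 -0.029 ]
-1 -0.024 23 x [-0.0088  0.0081] y [-0.0354 -0.0292]
1 -0.06 521 x [-0.0003  0.01  ] y [0.0267 0.0409]
1 -0.054 542 x [-0.0042  0.0099] y [0.027  0.0403]
1 -0.048 653 x [-0.0078  0.0098] y [0.0261 0.0395]
1 -0.042 488 x [-0.0076  0.0098] y [0.0257 0.0392]
1 -0.036 392 x [-0.008   0.0098] y [0.0257 0.0386]
1 -0.03 313 x [-0.0078  0.0097] y [0.0257 0.0375]
1 -0.024 31 x [-0.0013  0.0094] y [0.0261 0.0352]
1 -0.006 7 x [0.0251 0.0297] y [0.0467 0.0473]
1 -0.0 83 x [0.0172 0.0298] y [0.0468 0.0474]
cap n [-0.1568 -0.1542 -0.145  -0.1414 -0.1402] ref -0.1455
normal [ 0.094 -0.145  0.985] [ 0.4192 -0.3064 -0.1443] orig [ 0.4179 -0.2953 -0.1455]
```

```bash
python3 - <<'E'
from h import *
s=sensors.get_state();M=R.from_quat(s["eef_rot"]).as_matrix();c=eyes.calibration("wrist");T=np.array(c["world_from_camera"]);f=240/np.tan(np.radians(c["fov_y"])/2)
for z in(-.06,-.04,-.03,-.022,-.015,-.008,0):
    o=[]
    for y in(-.027,.027):
        pc=T[:3,:3].T@(M@[.009,y,z]+s["tool_pos"]-T[:3,3]);o+=[pc[0]/pc[2]*f+c["cx"],pc[1]/pc[2]*f+c["cy"]]
    print(z,np.round(o))
E
```

```text
-0.06 [236. 337. 415. 337.]
-0.04 [248. 308. 402. 308.]
-0.03 [253. 296. 397. 296.]
-0.022 [256. 288. 393. 288.]
-0.015 [259. 281. 390. 281.]
-0.008 [261. 275. 388. 275.]
0 [264. 269. 385. 269.]
```

```bash
python3 - <<'E'
from h import *
to();s=sensors.get_state();M=R.from_quat(s["eef_rot"]).as_matrix();c=eyes.calibration("wrist")
p,d=eyes.snapshot("wrist");P=cloud("wrist",d,c);T=(P-s["tool_pos"])@M
for u,v in[(100,318),(100,350),(100,420),(320,365),(320,385),(320,445),(320,470),(10,375),(550,350),(550,420),(390,290),(395,300),(400,320),(390,286),(388,280)]:
    print((u,v),T[v,u].round(4),p[v,u],P[v,u].round(3))
E
```

```text
t 3.18 tcp [ 0.3985 -0.3451  0.065 ] yaw -0.122 zax [-0. -0. -1.] F [-1.53 -1.21  3.27] open 0.624 q7 -1.13
(100, 318) [ 0.0328 -0.0462 -0.0946] [46 45 46] [ 0.437 -0.303  0.16 ]
(100, 350) [ 0.0324 -0.0402 -0.1059] [40 41 42] [ 0.436 -0.309  0.171]
(100, 420) [ 0.0215 -0.0395 -0.1104] [40 42 44] [ 0.425 -0.309  0.175]
(320, 365) [ 0.0257 -0.0017 -0.1003] [89 89 88] [ 0.424 -0.347  0.165]
(320, 385) [ 0.0229 -0.0017 -0.1026] [103 102 103] [ 0.421 -0.346  0.168]
(320, 445) [-0.1477 -0.0021  0.0652] [152 143 132] [ 0.252 -0.325 -0.   ]
(320, 470) [ 0.0221 -0.0016 -0.1214] [39 39 41] [ 0.421 -0.346  0.186]
(10, 375) [ 0.0304 -0.0531 -0.1103] [40 42 44] [ 0.435 -0.296  0.175]
(550, 350) [ 0.033   0.0379 -0.1069] [42 42 45] [ 0.427 -0.387  0.172]
(550, 420) [ 0.0214  0.038  -0.1102] [39 40 43] [ 0.415 -0.385  0.175]
(390, 290) [ 0.0088  0.0254 -0.0235] [197 186 181] [ 0.404 -0.371  0.088]
(395, 300) [ 0.0077  0.0262 -0.0305] [34 31 33] [ 0.403 -0.372  0.095]
(400, 320) [ 0.0056  0.0259 -0.0423] [23 22 23] [ 0.401 -0.371  0.107]
(390, 286) [ 0.0093  0.0259 -0.0208] [202 192 187] [ 0.405 -0.372  0.086]
(388, 280) [ 0.0107  0.0255 -0.0178] [196 186 181] [ 0.406 -0.372  0.083]
```

Depth shows that the finger ends lie about 22 mm behind the reported TCP, and the gripper body correspondingly further back. That is why the pads only caught the cap's rim. I'll back off along the lean, let the bottle settle and re-measure.

Call:
send_rows(
  rows="-0.02 0 -0.035 0;-0.05 0 -0.087 0;-0.05 0 -0.087 0;-0.05 0 -0.087 0;-0.05 0 -0.087 0",
  jaw=-0.3,
)

```text
clock: 3.65
tool_pos: [0.3843, -0.3429, 0.091]
eef_rot: [0.998, -0.061, 0.0, -0.0]
contact_force: [-0.5, -0.3, 0.7]
opening: 0.648
finger_force: 0.0
```

```bash
python3 - <<'E'
from h import *
to()
c=eyes.calibration("wrist");p,d=eyes.snapshot("wrist");cv2.imwrite("pics/w4.png",p[...,::-1])
P=cloud("wrist",d,c);P[d<=0]=np.nan;Q=P@Rb;v=p.max(-1)
q=np.array([.3955,-.344,.083])@Rb
w=Q[(abs(Q[...,1]-q[1])<.035)&(abs(Q[...,0]-q[0])<.03)&(abs(Q[...,2]-q[2])<.006)&(v>90)]
m=(np.percentile(w,3,0)+np.percentile(w,97,0))/2;m[2]=np.median(w[:,2]);print(len(w),"cap",(Rb@m).round(4),"bin",m.round(4),q.round(4),"ext",(np.percentile(w,97,0)-np.percentile(w,3,0)).round(3),"normal",np.linalg.svd(w-w.mean(0),full_matrices=False)[2][2].round(3))
E
```

```text
t 3.65 tcp [ 0.3843 -0.3429  0.091 ] yaw -0.122 zax [ 0.001 -0.    -1.   ] F [-0.52 -0.32  0.73] open 0.648 q7 -1.11
3642 cap [ 0.394  -0.3523  0.0839] bin [ 0.4177 -0.3018 -0.1443] [ 0.4177 -0.2933 -0.1453] ext [0.031 0.03  0.009] normal [ 0.108 -0.087  0.99 ]
```

View pics/w4.png

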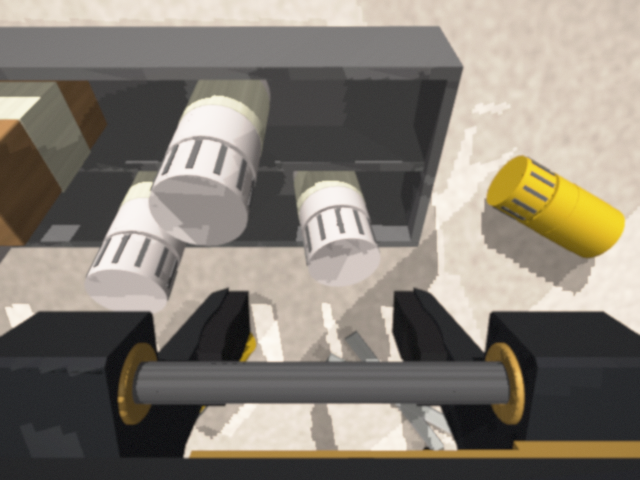

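The wrist view shows the short bottle still in its slot, its cap at (340,265) and shifted about 8 mm towards the end wall. I'll centre on it and descend deeper with a narrower opening.

Call:
send_rows(
  rows="0 0.021 0 0;0 0.021 0 0;0.012 0.021 0.035 0;0.025 0.021 0.07 0;0.04 0.021 0.105 0;0.054 0.021 0.14 0;0.065 0.021 0.167 0;0.065 0.021 0.167 0;0.065 0.021 0.167 0",
  jaw=-0.1,
  force=8,
)

```text
clock: 4.45
tool_pos: [0.4021, -0.3512, 0.0401]
eef_rot: [0.998, -0.061, -0.001, -0.0]
contact_force: [-0.8, -0.6, -0.1]
opening: 0.552
finger_force: 0.0
```

```bash
python3 - <<'E'
from h import *
to();s=sensors.get_state();M=R.from_quat(s["eef_rot"]).as_matrix()
c=eyes.calibration("wrist");p,d=eyes.snapshot("wrist")
P=cloud("wrist",d,c);P[d<=0]=np.nan;T=(P-s["tool_pos"])@M;v=p.min(-1)
w=T[(v>95)&(abs(T[...,1])<.024)&(abs(T[...,0])<.03)&(T[...,2]<-.03)&(T[...,2]>-.06)]
print(len(w),np.percentile(w,[2,50,98],axis=0).round(4))
E
```

```text
t 4.45 tcp [ 0.4021 -0.3512  0.0401] yaw -0.122 zax [-0.001  0.001 -1.   ] F [-0.79 -0.62 -0.15] open 0.552 q7 -1.12
7086 [[-0.0091 -0.0144 -0.0515]
 [ 0.0059  0.0006 -0.0437]
 [ 0.0169  0.0176 -0.0306]]
```

Call:
send_rows(
  rows="0 0 0 0;0 0 0 0;0 0 0 0;0 0 0 0;0 0 0 0;0 0 0 0",
  jaw=1,
  force=8,
)

```text
clock: 5.0
tool_pos: [0.4024, -0.3519, 0.0413]
eef_rot: [0.998, -0.061, 0.0, 0.0]
contact_force: [-0.5, 0.4, 2.2]
opening: 0.403
finger_force: 7.6
```

The jaws stopped at 35.5 mm, so the bottle is held. I'll pull it out along the lean.

Call:
send_rows(
  rows="0 0 0 0;-0.015 0 -0.026 0;-0.03 0 -0.052 0;-0.05 0 -0.087 0;-0.07 0 -0.121 0;-0.09 0 -0.156 0;-0.11 0 -0.19 0;-0.13 0 -0.225 0;-0.13 0 -0.3 0;-0.13 0 -0.4 0",
  force=14,
)

```text
clock: 5.83
tool_pos: [0.3615, -0.3459, 0.1612]
eef_rot: [0.998, -0.061, -0.002, -0.001]
contact_force: [1.3, -1.0, -1.0]
opening: 0.395
finger_force: 13.3
```

```bash
python3 - <<'E'
from h import *
to();p,d=eyes.snapshot("wrist");cv2.imwrite("pics/w5.png",p[...,::-1])
E
```

```text
t 5.83 tcp [ 0.3615 -0.3459  0.1612] yaw -0.123 zax [-0.003  0.002 -1.   ] F [ 1.31 -0.96 -0.97] open 0.395 q7 -1.08
```

View pics/w5.png

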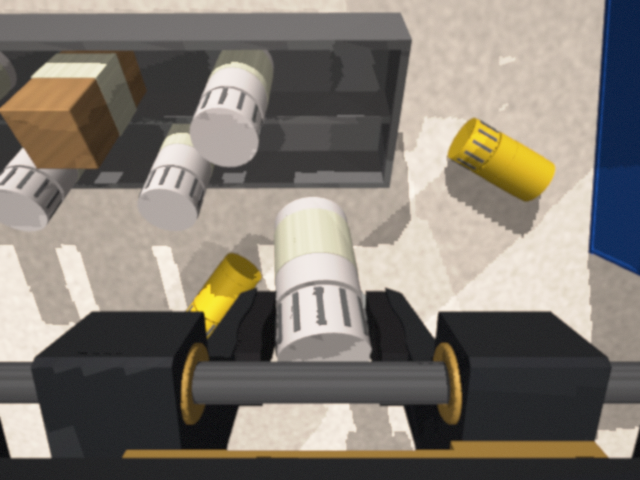

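The bottle is held at (315,280) with its base pointing away from the robot, and its neighbours are standing. I'll rise, then travel and turn towards the cool box.

Call:
send_rows(
  rows="0 0 -0.12 -0.02;0 0 -0.24 -0.04;0 0 -0.333 -0.06;0.03 -0.12 -0.333 -0.08;0.06 -0.25 -0.333 -0.1;0.09 -0.38 -0.333 -0.12;0.12 -0.5 -0.333 -0.14;0.135 -0.62 -0.333 -0.16;0.135 -0.74 -0.333 -0.18;0.135 -0.86 -0.333 -0.199",
)

```text
clock: 6.72
tool_pos: [0.4349, -0.0944, 0.2614]
eef_rot: [0.844, 0.537, 0.0, 0.001]
contact_force: [1.0, -0.0, -0.4]
opening: 0.394
finger_force: 13.3
```

```bash
python3 - <<'E'
from h import *
to((.44,.1,.26),(.44,.24,.26))
E
```

```text
t 6.72 tcp [ 0.4349 -0.0944  0.2614] yaw 1.134 zax [ 0.001 -0.001 -1.   ] F [ 0.95 -0.02 -0.36] open 0.394 q7 -0.63
(0.44, 0.1, 0.26) -> [ 0.5943 -0.2587  0.0041]
(0.44, 0.24, 0.26) -> [ 1.0171 -0.4562  0.0037]
```

Call:
send_rows(
  rows="0.06 -0.025 0 -0.02;0.12 -0.05 0 -0.04;0.18 -0.075 0 -0.06;0.24 -0.1 0 -0.08;0.3 -0.125 0 -0.1;0.36 -0.15 0 -0.12;0.42 -0.175 0 -0.14;0.48 -0.2 0 -0.16;0.54 -0.225 0 -0.18;0.602 -0.249 0 -0.199",
)

```text
clock: 7.55
tool_pos: [0.4447, 0.0995, 0.2613]
eef_rot: [0.37, 0.929, -0.001, 0.001]
contact_force: [0.3, 0.2, 0.0]
opening: 0.399
finger_force: 13.3
```

```bash
python3 - <<'E'
from h import *
to((.448,.2424,.26))
E
```

```text
t 7.55 tcp [0.4447 0.0995 0.2613] yaw 2.384 zax [ 0.001 -0.002 -1.   ] F [0.33 0.2  0.03] open 0.399 q7 -0.04
(0.448, 0.2424, 0.26) -> [0.3196 0.3536 0.0035]
```

Call:
send_rows(
  rows="0.04 0.044 0 -0.02;0.08 0.088 0 -0.04;0.12 0.133 0 -0.06;0.16 0.177 0 -0.08;0.2 0.221 0 -0.1;0.24 0.265 0 -0.111;0.28 0.31 0 -0.111;0.32 0.354 0 -0.111;0.32 0.354 0 -0.111;0.32 0.354 0 -0.111",
)

```text
clock: 8.38
tool_pos: [0.449, 0.2423, 0.261]
eef_rot: [0.032, 0.999, -0.001, 0.0]
contact_force: [-1.0, -0.4, -0.7]
opening: 0.398
finger_force: 13.3
```

```bash
python3 - <<'E'
from h import *
to()
for n in("scene","top"):
    p,d=eyes.snapshot(n);cv2.imwrite(f"pics/{n}1.png",p[...,::-1])
    P=cloud(n,d);P[d<=0]=np.nan;B=R.from_euler("z",-.0645).as_matrix();b=(P-[.460,.2416,0])@B
    m=(p.min(-1)>120)&(abs(b[...,0])<.09)&(abs(b[...,1])<.04)&(b[...,2]>.17)&(b[...,2]<.35)
    w=b[m]; print(n,len(w)); 
    if len(w)>20: print(np.percentile(w,[2,50,98],axis=0).round(3))
    if n=="scene": a=p
    else: cv2.imwrite("pics/both1.png",np.hstack([a[50:290,280:600],p[130:370,40:360]])[...,::-1])
E
```

```text
t 8.38 tcp [0.449  0.2423 0.261 ] yaw 3.077 zax [ 0.001 -0.001 -1.   ] F [-0.98 -0.4  -0.74] open 0.398 q7 0.28
scene 7
top 58
[[ 0.073 -0.039  0.3  ]
 [ 0.075 -0.027  0.302]
 [ 0.078 -0.01   0.304]]
```

View pics/both1.png

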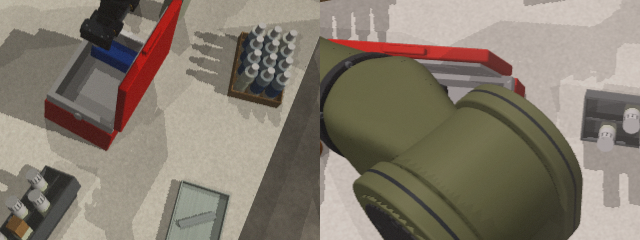

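The bottle is over the box but hidden from both fixed cameras. I'll lower it until the base is just above the floor and measure its lean with the wrist camera.

Call:
send_rows(
  rows="0 0 0.08 0;0 0 0.17 0;0 0 0.26 0;0 0 0.35 0;0 0 0.43 0;0 0 0.5 0;0 0 0.56 0;0 0 0.59 0;0 0 0.59 0;0 0 0.59 0",
)

```text
clock: 9.32
tool_pos: [0.4495, 0.2419, 0.0841]
eef_rot: [0.034, 0.999, -0.0, 0.0]
contact_force: [0.2, -0.6, -0.2]
opening: 0.398
finger_force: 13.3
```

```bash
cat >> h.py <<'E'
def tilt(tag):
    s=sensors.get_state();M=R.from_quat(s["eef_rot"]).as_matrix();c=eyes.calibration("wrist");p,d=eyes.snapshot("wrist");cv2.imwrite(f"pics/{tag}.png",p[...,::-1])
    P=cloud("wrist",d,c);P[d<=0]=np.nan;T=(P-s["tool_pos"])@M
    m=(p.min(-1)>70)&(abs(T[...,1])<.019)&(T[...,0]>-.03)&(T[...,0]<.06)&(T[...,2]>-.06)&(T[...,2]<.035)&(P[...,2]>.054)
    w=T[m];print("bottle pts",len(w),"z range",np.percentile(w[:,2],[1,99]).round(4),"world z",np.nanpercentile(P[m][:,2],1).round(4))
    for z0 in np.arange(-.055,.035,.008):
        t=w[(w[:,2]>=z0)&(w[:,2]<z0+.008)&(abs(w[:,1])<.006)]
        if len(t)>5: print(z0.round(3),len(t),"x",np.percentile(t[:,0],[2,50,98]).round(4))
E
python3 -c "
from h import *
to();tilt('w6')"
```

```text
t 9.32 tcp [0.4495 0.2419 0.0841] yaw 3.074 zax [ 0.    -0.001 -1.   ] F [ 0.21 -0.63 -0.2 ] open 0.398 q7 -0.01
bottle pts 12931 z range [-0.0495  0.0107] world z 0.0734
-0.055 648 x [0.0013 0.0064 0.0095]
-0.047 1353 x [-0.0086  0.0086  0.0139]
-0.039 597 x [0.0125 0.0153 0.0188]
-0.031 726 x [0.0157 0.0202 0.0234]
-0.023 547 x [0.0224 0.0254 0.0282]
-0.015 460 x [0.0275 0.03   0.0328]
-0.007 418 x [0.0317 0.0345 0.0375]
0.001 340 x [0.0358 0.0389 0.0417]
0.009 78 x [0.0391 0.0414 0.0425]
```

View pics/w6.png

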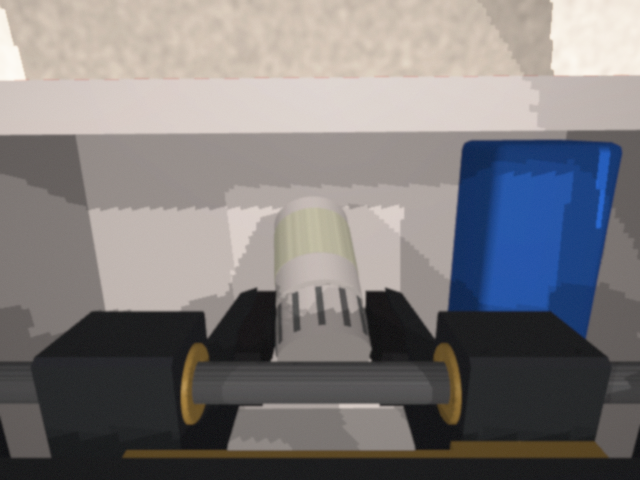

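The view shows the bottle inside the box at (315,280), with the near wall ahead of its base and the brick to the right. It measures 30° of lean, with 5 mm of floor clearance. I'll loosen the grip a little and swing the base upright by pushing it gently against the near wall.

Call:
send_rows(
  rows="0.03 0 0 0;0.06 0 0 0;0.08 0 0 0;0.095 0 0 0;0.11 0 0 0;0.125 0 0 0;0.14 0 0 0;0.155 0 0 0;0.165 0 0 0;0.165 0 0 0",
  force=6,
)

```text
clock: 10.2
tool_pos: [0.3993, 0.2459, 0.0838]
eef_rot: [0.033, 0.999, -0.0, -0.0]
contact_force: [-0.9, -0.3, 0.1]
opening: 0.388
finger_force: 6.1
```

```bash
python3 -c "
from h import *
to();tilt('w7')"
```

```text
t 10.2 tcp [0.3993 0.2459 0.0838] yaw 3.076 zax [-0. -0. -1.] F [-0.86 -0.28  0.07] open 0.388 q7 -0.18
bottle pts 13708 z range [-0.0471 -0.0163] world z 0.1002
-0.055 65 x [0.0217 0.0297 0.0353]
-0.047 3958 x [-0.0066  0.0146  0.0355]
-0.039 375 x [0.0146 0.0352 0.0357]
-0.031 180 x [0.0351 0.0354 0.0357]
-0.023 159 x [0.0351 0.0354 0.0357]
-0.015 16 x [0.0352 0.0353 0.0354]
```

```bash
cat >> h.py <<'E'
def capfit():
    s=sensors.get_state();M=R.from_quat(s["eef_rot"]).as_matrix();c=eyes.calibration("wrist");p,d=eyes.snapshot("wrist")
    P=cloud("wrist",d,c);P[d<=0]=np.nan;T=(P-s["tool_pos"])@M
    w=T[(p.min(-1)>70)&(abs(T[...,1])<.015)&(T[...,0]>-.025)&(T[...,0]<.02)&(T[...,2]<-.038)&(T[...,2]>-.065)]
    for x0 in np.arange(-.024,.022,.004):
        t=w[(w[:,0]>=x0)&(w[:,0]<x0+.004)&(abs(w[:,1])<.005)]
        if len(t)>5: print("  x",x0.round(3),len(t),"z",np.percentile(t[:,2],[5,50,95]).round(4))
E
python3 -c "
from h import *
to();capfit()"
```

```text
t 10.25 tcp [0.3996 0.2458 0.0838] yaw 3.076 zax [-0. -0. -1.] F [-0.34 -0.09 -0.86] open 0.38 q7 -0.18
  x -0.008 239 z [-0.044  -0.0431 -0.0423]
  x -0.004 287 z [-0.0444 -0.0436 -0.0427]
  x 0.0 275 z [-0.0446 -0.0438 -0.0429]
  x 0.004 298 z [-0.0451 -0.0441 -0.0433]
  x 0.008 295 z [-0.0453 -0.0444 -0.0436]
  x 0.012 456 z [-0.0455 -0.0439 -0.0388]
```

Only about 4.6° of lean remains. I'll push slightly more, move back to the bay point and lower to just above the floor.

Call:
send_rows(
  rows="0.012 0 0 0;0.014 0 0 0;0.014 0 0 0;-0.02 0 0 0;-0.06 0 0 0;-0.1 0 0 0;-0.12 0 0 0;-0.12 0 0.008 0;-0.12 0 0.015 0;-0.12 0 0.015 0",
)

```text
clock: 11.13
tool_pos: [0.4347, 0.2432, 0.0788]
eef_rot: [0.033, 0.999, -0.0, -0.001]
contact_force: [0.0, 0.3, -0.8]
opening: 0.386
finger_force: 6.8
```

```bash
python3 -c "
from h import *
to();capfit();tilt('w8')"
```

```text
t 11.13 tcp [0.4347 0.2432 0.0788] yaw 3.076 zax [-0.001 -0.001 -1.   ] F [ 0.04  0.27 -0.77] open 0.386 q7 -0.07
  x -0.008 245 z [-0.0442 -0.0433 -0.0424]
  x -0.004 291 z [-0.0443 -0.0435 -0.0426]
  x 0.0 289 z [-0.0444 -0.0435 -0.0426]
  x 0.004 305 z [-0.0446 -0.0436 -0.0428]
  x 0.008 303 z [-0.0447 -0.0437 -0.0427]
  x 0.012 436 z [-0.0447 -0.0434 -0.0393]
  x 0.016 15 z [-0.0443 -0.0411 -0.0386]
bottle pts 11017 z range [-0.0517  0.0219] world z 0.0571
-0.055 573 x [0.056  0.0579 0.0599]
-0.047 2236 x [-0.0069  0.0054  0.0158]
-0.039 232 x [0.0148 0.0156 0.0165]
-0.031 189 x [0.0149 0.0158 0.0166]
-0.023 281 x [0.0147 0.0162 0.017 ]
-0.015 216 x [0.0154 0.0166 0.0174]
-0.007 166 x [0.0158 0.0171 0.0177]
0.001 150 x [0.016  0.0172 0.0179]
0.009 133 x [0.0162 0.0175 0.018 ]
0.017 95 x [0.0162 0.0173 0.0178]
```

It is upright to within 1.5°, with its underside about 2.4 mm above the floor. I'll lower gently until contact.

Call:
send_rows(
  rows="0 0 0.003 0;0 0 0.005 0;0 0 0.007 0;0 0 0.008 0;0 0 0.009 0;0 0 0.009 0;0 0 0.009 0",
)

```text
clock: 11.82
tool_pos: [0.4358, 0.2434, 0.0766]
eef_rot: [0.033, 0.999, -0.0, 0.0]
contact_force: [0.1, -1.1, -0.1]
opening: 0.387
finger_force: 6.8
```

```bash
python3 -c "
from h import *
to();capfit()"
```

```text
t 11.82 tcp [0.4358 0.2434 0.0766] yaw 3.075 zax [ 0. -0. -1.] F [ 0.06 -1.06 -0.09] open 0.387 q7 -0.07
  x -0.008 243 z [-0.0443 -0.0434 -0.0425]
  x -0.004 291 z [-0.0443 -0.0435 -0.0426]
  x 0.0 288 z [-0.0445 -0.0436 -0.0427]
  x 0.004 297 z [-0.0445 -0.0436 -0.0428]
  x 0.008 310 z [-0.0446 -0.0437 -0.0429]
  x 0.012 439 z [-0.0447 -0.0434 -0.0391]
  x 0.016 17 z [-0.0424 -0.0407 -0.0382]
```

Call:
send_rows(
  rows="0 0 0.002 0;0 0 0.003 0;0 0 0.004 0;0 0 0.004 0;0 0 0.004 0",
)

```text
clock: 12.28
tool_pos: [0.4355, 0.2435, 0.0763]
eef_rot: [0.033, 0.999, -0.0, 0.0]
contact_force: [-2.8, -1.0, 10.6]
opening: 0.38
finger_force: 7.5
```

```bash
python3 -c "
from h import *
to();capfit()"
```

```text
t 12.28 tcp [0.4355 0.2435 0.0763] yaw 3.076 zax [ 0.001 -0.    -1.   ] F [-2.76 -0.96 10.64] open 0.38 q7 -0.07
  x -0.008 233 z [-0.0443 -0.0435 -0.0426]
  x -0.004 292 z [-0.0446 -0.0436 -0.0429]
  x 0.0 295 z [-0.0446 -0.0437 -0.0428]
  x 0.004 301 z [-0.0446 -0.0437 -0.0428]
  x 0.008 309 z [-0.0447 -0.0438 -0.0429]
  x 0.012 436 z [-0.0447 -0.0435 -0.0392]
  x 0.016 31 z [-0.0448 -0.0415 -0.0389]
```

It is in contact with the floor. I'll ease off the press and open.

Call:
send_rows(
  rows="0 0 -0.002 0;0 0 -0.003 0;0 0 -0.003 0;0 0 -0.003 0",
)

```text
clock: 12.67
tool_pos: [0.4357, 0.2435, 0.0764]
eef_rot: [0.033, 0.999, -0.0, 0.0]
contact_force: [-2.0, -1.6, 4.3]
opening: 0.381
finger_force: 7.3
```

Call:
send_rows(
  rows="0 0 0 0;0 0 0 0;0 0 0 0;0 0 0 0;0 0 0 0;0 0 0 0",
  jaw=-0.3,
)

```text
clock: 13.17
tool_pos: [0.4358, 0.2434, 0.0762]
eef_rot: [0.033, 0.999, -0.0, -0.0]
contact_force: [-0.1, -0.1, 0.8]
opening: 0.649
finger_force: 0.0
```

```bash
python3 -c "
from h import *
to();capfit()"
```

```text
t 13.17 tcp [0.4358 0.2434 0.0762] yaw 3.075 zax [-0. -0. -1.] F [-0.11 -0.11  0.84] open 0.649 q7 -0.07
  x -0.008 240 z [-0.0443 -0.0435 -0.0426]
  x -0.004 272 z [-0.0445 -0.0435 -0.0428]
  x 0.0 304 z [-0.0445 -0.0436 -0.0427]
  x 0.004 306 z [-0.0444 -0.0435 -0.0426]
  x 0.008 306 z [-0.0445 -0.0436 -0.0427]
  x 0.012 312 z [-0.0445 -0.0436 -0.0427]
  x 0.016 273 z [-0.0442 -0.0424 -0.0387]
```

The bottle is released and standing level, cap top at z=0.120. I'll retreat straight up and close the jaws.

Call:
send_rows(
  rows="0 0 -0.04 0;0 0 -0.12 0;0 0 -0.25 0;0 0 -0.38 0;0 0 -0.5 0;0 0 -0.63 0;0 0 -0.76 0;0 0 -0.9 0;0 0 -1 0;0 0 -1 0",
)

```text
clock: 14.05
tool_pos: [0.4373, 0.2465, 0.3823]
eef_rot: [0.033, 0.999, 0.004, 0.004]
contact_force: [0.6, 0.7, 0.2]
opening: 0.647
finger_force: 0.0
```

```bash
python3 - <<'E'
from h import *
to((.605,.232,.375),(.61,.232,.27))
c=eyes.calibration("wrist");p,d=eyes.snapshot("wrist");P=cloud("wrist",d,c);P[d<=0]=np.nan
B=R.from_euler("z",-.0645).as_matrix();b=(P-[.460,.2416,0])@B
w=b[(abs(b[...,2]-.12)<.004)&(abs(b[...,0]+.025)<.03)&(abs(b[...,1])<.03)];print("cap",len(w),np.percentile(w,[2,50,98],axis=0).round(4) if len(w) else "")
p,d=eyes.snapshot("scene");P=cloud("scene",d);P[d<=0]=np.nan;b=(P-[.460,.2416,0])@B;hsv=cv2.cvtColor(p,cv2.COLOR_RGB2HSV)
m=((hsv[...,0]<8)|(hsv[...,0]>172))&(hsv[...,1]>150)&(b[...,2]>.14)&(b[...,2]<.36)
for z in np.arange(.14,.34,.03):
    w=b[m&(abs(b[...,2]-z)<.008)]
    if len(w)>5: print("lid z",z.round(2),len(w),"x",np.percentile(w[:,0],[2,50,98]).round(4))
E
```

```text
t 14.05 tcp [0.4373 0.2465 0.3823] yaw 3.075 zax [ 0.009  0.007 -1.   ] F [0.61 0.7  0.23] open 0.647 q7 0.41
(0.605, 0.232, 0.375) -> [-0.5608 -0.0111  0.029 ]
(0.61, 0.232, 0.27) -> [-0.5745 -0.0126  0.3792]
cap 782 [[-0.0408 -0.0143  0.1176]
 [-0.0256  0.0008  0.1197]
 [-0.0101  0.016   0.1216]]
lid z 0.14 72 x [0.0996 0.116  0.1171]
lid z 0.17 131 x [0.0984 0.1134 0.115 ]
lid z 0.2 149 x [0.0941 0.1104 0.1118]
lid z 0.23 161 x [0.0914 0.1075 0.109 ]
lid z 0.26 177 x [0.0863 0.1044 0.1059]
lid z 0.29 191 x [0.0859 0.1015 0.103 ]
lid z 0.32 924 x [0.0787 0.0911 0.0995]
```

The bottle stands at the bay: box-frame (-25.6, 0.8) mm, cap at z=0.120. The lid's outer face stands at about 1.47 rad. I'll go over the lid to its far side.

Call:
send_rows(
  rows="-0.12 -0.002 0 0;-0.24 -0.004 0 0;-0.37 -0.006 0 0;-0.5 -0.01 0 0;-0.575 -0.01 0 0;-0.575 -0.01 0.03 0;-0.575 -0.01 0.13 0;-0.575 -0.01 0.23 0;-0.575 -0.01 0.327 0;-0.575 -0.01 0.327 0",
  jaw=1,
)

```text
clock: 14.98
tool_pos: [0.6037, 0.2257, 0.2703]
eef_rot: [0.032, 0.999, -0.004, -0.006]
contact_force: [0.4, -1.0, 0.2]
opening: 0.002
finger_force: 0.0
```

```bash
python3 -c "
from h import *
to()"
```

```text
t 14.98 tcp [0.6037 0.2257 0.2703] yaw 3.078 zax [-0.012 -0.008 -1.   ] F [ 0.37 -0.96  0.2 ] open 0.002 q7 0.55
```

Now pushing the lid's upper edge over along its arc.

Call:
send_rows(
  rows="0.08 0 0 0;0.13 0 0 0;0.18 0 0 0;0.23 0 0.005 0;0.283 0 0.013 0;0.337 0 0.03 0;0.39 0 0.05 0;0.44 0 0.08 0;0.489 0 0.11 0;0.489 0 0.11 0",
)

```text
clock: 15.82
tool_pos: [0.4579, 0.2384, 0.2449]
eef_rot: [0.031, 1.0, -0.001, -0.001]
contact_force: [-0.1, -0.8, 0.0]
opening: 0.007
finger_force: 0.0
```

```bash
cat >> h.py <<'E'
def lid():
    B=R.from_euler("z",-.0645).as_matrix()
    for n in("scene","top"):
        p,d=eyes.snapshot(n);P=cloud(n,d);P[d<=0]=np.nan;b=(P-[.460,.2416,0])@B;hsv=cv2.cvtColor(p,cv2.COLOR_RGB2HSV)
        m=((hsv[...,0]<8)|(hsv[...,0]>172))&(hsv[...,1]>150)&(b[...,2]>.135)&(b[...,2]<.36)&(abs(b[...,1])<.14)&(abs(b[...,0])<.15)
        for x in np.arange(-.11,.13,.03):
            w=b[m&(abs(b[...,0]-x)<.006)]
            if len(w)>15: print(n,"x",x.round(2),len(w),"z",np.percentile(w[:,2],[5,50,95]).round(4))
E
python3 -c "
from h import *
to();lid()"
```

```text
t 15.82 tcp [0.4579 0.2384 0.2449] yaw 3.08 zax [-0.002 -0.003 -1.   ] F [-0.09 -0.85  0.04] open 0.007 q7 0.28
scene x -0.02 222 z [0.2591 0.2732 0.2779]
scene x 0.01 375 z [0.2345 0.2438 0.2514]
scene x 0.04 579 z [0.2075 0.2151 0.2212]
scene x 0.07 549 z [0.1785 0.1861 0.1924]
scene x 0.1 508 z [0.1503 0.1568 0.1634]
top x 0.07 44 z [0.1809 0.1845 0.1914]
top x 0.1 167 z [0.1512 0.1563 0.163 ]
```

The lid is at 0.77 rad and following; continuing the arc.

Call:
send_rows(
  rows="0.045 0 0.037 0;0.085 0 0.077 0;0.12 0 0.12 0;0.151 0 0.168 0;0.176 0 0.22 0;0.195 0 0.265 0;0.205 0 0.3 0;0.215 0 0.335 0;0.22 0 0.357 0;0.22 0 0.357 0",
)

```text
clock: 16.75
tool_pos: [0.3959, 0.2431, 0.1375]
eef_rot: [0.033, 0.999, -0.0, -0.0]
contact_force: [-0.5, -0.5, 0.6]
opening: 0.005
finger_force: 0.0
```

```bash
python3 -c "
from h import *
to();lid()"
```

```text
t 16.75 tcp [0.3959 0.2431 0.1375] yaw 3.075 zax [-0.    -0.001 -1.   ] F [-0.53 -0.5   0.6 ] open 0.005 q7 -0.06
scene x -0.08 163 z [0.1512 0.159  0.1629]
scene x -0.05 295 z [0.1537 0.1579 0.1613]
scene x -0.02 450 z [0.1529 0.157  0.1604]
scene x 0.01 460 z [0.1513 0.1556 0.1591]
scene x 0.04 461 z [0.1498 0.1542 0.1574]
scene x 0.07 465 z [0.1492 0.1532 0.1564]
scene x 0.1 123 z [0.1414 0.1505 0.154 ]
top x 0.04 51 z [0.1465 0.1537 0.1563]
top x 0.07 109 z [0.1487 0.1532 0.156 ]
top x 0.1 17 z [0.1487 0.1508 0.1529]
```

Call:
send_rows(
  rows="0.005 0 0.01 0;0.005 0 0.018 0;0.005 0 0.023 0;0.005 0 0.026 0;0.005 0 0.028 0;0.005 0 0.028 0;0.005 0 0.028 0",
)

```text
clock: 17.43
tool_pos: [0.3942, 0.2435, 0.1304]
eef_rot: [0.033, 0.999, 0.0, 0.001]
contact_force: [-2.0, -0.9, 8.4]
opening: 0.007
finger_force: 3.8
```

```bash
python3 -c "
from h import *
to();lid()"
```

```text
t 17.43 tcp [0.3942 0.2435 0.1304] yaw 3.075 zax [ 0.001  0.    -1.   ] F [-2.05 -0.9   8.41] open 0.007 q7 -0.08
scene x -0.08 160 z [0.143  0.1516 0.1561]
scene x -0.05 319 z [0.1479 0.1523 0.156 ]
scene x -0.02 443 z [0.1481 0.1521 0.156 ]
scene x 0.01 461 z [0.1486 0.1523 0.156 ]
scene x 0.04 458 z [0.1485 0.1523 0.1558]
scene x 0.07 462 z [0.1479 0.1522 0.1555]
scene x 0.1 112 z [0.1377 0.1488 0.1535]
top x 0.01 51 z [0.1413 0.1512 0.1544]
top x 0.04 84 z [0.147  0.1521 0.1547]
top x 0.07 138 z [0.1473 0.1521 0.155 ]
top x 0.1 17 z [0.1483 0.15   0.1513]
```

The lid is flat at z=0.152 along its length. I'll press slightly more to be sure, then retreat.

Call:
send_rows(
  rows="0 0 0.003 0;0 0 0.005 0;0 0 0.005 0;0 0 0 0;0 0 -0.08 0;0 0 -0.2 0;0 0 -0.33 0;0 0 -0.45 0;0 0 -0.5 0;0 0 -0.5 0",
)

```text
clock: 18.37
tool_pos: [0.3953, 0.2448, 0.283]
eef_rot: [0.034, 0.999, 0.002, 0.003]
contact_force: [0.1, -0.3, -1.0]
opening: 0.004
finger_force: 0.0
```

Call:
send_rows(
  rows="0.05 0 -0.1 0;0.05 0.12 -0.2 0;0.05 0.24 -0.2 0;0.05 0.36 -0.2 0;0.05 0.48 -0.2 0;0.05 0.6 -0.2 0;0.05 0.6 -0.2 0;0.05 0.6 -0.2 0",
)

```text
clock: 19.03
tool_pos: [0.3896, 0.4249, 0.3377]
eef_rot: [0.032, 1.0, -0.001, -0.001]
contact_force: [-0.6, -0.4, -0.3]
opening: 0.004
finger_force: 0.0
```

```bash
python3 - <<'E'
from h import *
to();lid()
p,d=eyes.snapshot("scene");P=cloud("scene",d);P[d<=0]=np.nan;Q=P@Rb
for i,c in enumerate(np.array([[.4187,-.0834,.0983],[.4092,-.1675,.0982],[.3982,-.257,.0985],[.4536,-.1343,.1217],[.4333,-.3031,.1219],[.454,-.218,.128]])):
    q=c@Rb;w=Q[(abs(Q[...,1]-q[1])<.022)&(abs(Q[...,0]-q[0])<.022)&(abs(Q[...,2]-q[2])<.006)]
    print(i,len(w),"d",(((np.percentile(w,3,0)+np.percentile(w,97,0))/2-q)).round(4) if len(w) else "")
E
```

```text
t 19.03 tcp [0.3896 0.4249 0.3377] yaw 3.078 zax [-0.002 -0.002 -1.   ] F [-0.63 -0.44 -0.35] open 0.004 q7 0.09
scene x -0.08 431 z [0.1484 0.1523 0.1559]
scene x -0.05 445 z [0.148  0.1523 0.1562]
scene x -0.02 447 z [0.1487 0.1526 0.1561]
scene x 0.01 447 z [0.1482 0.1522 0.1555]
scene x 0.04 457 z [0.1485 0.1521 0.1553]
scene x 0.07 466 z [0.1484 0.1523 0.1555]
scene x 0.1 111 z [0.137  0.1488 0.1535]
top x -0.11 16 z [0.1411 0.1452 0.1466]
top x -0.08 839 z [0.1489 0.1518 0.1548]
top x -0.05 878 z [0.1489 0.1519 0.1546]
top x -0.02 858 z [0.1491 0.1519 0.1549]
top x 0.01 852 z [0.1488 0.1519 0.1547]
top x 0.04 851 z [0.1491 0.152  0.1549]
top x 0.07 834 z [0.149  0.152  0.1548]
top x 0.1 34 z [0.1473 0.15   0.1524]
0 136 d [-0.0002 -0.0016 -0.0007]
1 139 d [-0.0001 -0.0018 -0.0003]
2 145 d [-0.001  -0.0015 -0.0003]
3 145 d [-0.0001 -0.0012 -0.0004]
4 160 d [ 0.0004 -0.0019 -0.001 ]
5 157 d [-0.0075 -0.0019 -0.0003]
```

The lid is flat and shut, the five tall bottles have not moved, the carton is still standing at its height, and the arm is clear. Handing in.

```bash
python3 -c "
from plant import finish_job
print(finish_job())"
```

```text
the job is handed in; nothing more can be done
None
```

The job is handed in at 19 s: the short bottle was left upright in the cool box beside the cold brick, the lid is fully shut, and the rest of the bin is still standing; the first grip slipped off the cap, and the second held.

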